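# Hang the supply tray on the trolley's equipment rail

### The arm

A 6-joint arm with a two-finger parallel gripper is mounted at the origin on the work surface. World frame = base frame: x ahead of the robot, y to its left, z up, the work surface at z = 0. Lengths are in m, angles in rad, forces in N, time in s.
With the tool pointing down it reaches from about 0.35 to 0.925 m from the base axis. Payload 6.4 kg.
Tool frame: the origin (TCP) lies where the fingers leave the gripper's body, on its centre line; the fingertips stand 73 mm ahead of it and the grasp point (between the pads) lies 54 mm ahead of it; x points along the fingers, z is the direction in which the jaws open and shut, and the axes are right-handed (so a half turn about x gives the same grasp; the last joint's range is limited). The gripper opens to 85 mm and grips with 20 to 120 N. Pads are 22 mm wide; open, the fingers measure 114 mm over their backs; the gripper's body (76 mm by 85 mm) begins 54 mm behind the grasp point. The pads swing forward as they close: fully open they stand 13 mm farther back than shut.
Start: joints at [-1.325, 0.245, 1.558, -0, 1.339, -0.174], TCP at [0.265, -0.594, 0.304] pointing down, gripper open.
Joint ranges: [-3.13, 3.13], [-1.02, 2.26], [0.13, 2.54], [-0.95, 4.09], [0.21, 2.88], [-2.74, 2.74]. Speed limits (rad/s): [2.57, 2.57, 3.14, 3.14, 3.14, 3.14].

### API

Orientations are given as a rotation vector (axis times angle).
In Python, from bench import sense, get_image, camera_model, finish_job gives the robot as it stands.
- The arm moves only by the tool play_rows, never from a script. Its argument "motion" is a list that holds one entry, the list of rows, each a list of 5 numbers: the finger opening in mm, from 0 to 85.4, then the shift along the world's x, y, z in mm, then the turn about the world's z in rad. In form: [[[fingers, tx, ty, tz, spin], ...]]. A call has 1 to 5 rows; each row shifts and turns the pose as measured when the row begins; what a row does not reach is not made up. A row lasts 1/10 s, in which the tool goes at most 50 mm and 8.59 degrees, less where a joint would pass 70% of its speed; a pose out of reach is approached as far as the arm can. A call is refused whole if a number of a shift passes 50 or a number of a turn 0.15, either way. A call with a gripper value outside its range is refused whole. The fingers move at their own pace and stop on an object; the grip force is fixed at half the most. Time passes only in rows, so rows that do not move let the fingers close. It gives the time, the measured TCP pose, the force and the opening at its end, in the units of the state.
- sense(): the state, without advancing time (a new reading comes with each control period).
- get_image(name): name is "scene" or "top"; returns the picture (420x560x3 uint8, red, green, blue); there is no depth.
- camera_model(name): a dict with "vertical_fov" (degrees; the focal length in pixels is half the picture's height over the tangent of half this angle, whatever the lens; pixels are square), "cx", "cy" (the principal point, pixels), "R" (3x3) and "t" (3): a world point X has camera coordinates R X + t. Camera axes: x right, y down, z forward; pixel columns grow to the right and rows downward; lengths in m; the calibration is good to about 2 mm. A picture is of the moment at which its call begins. camera_model takes no time and is no camera call.
- finish_job(): hands the job in, once; it reports no verdict.
The state is a dict: "clock": time; "joint_pos": joint angles; "joint_velocities": joint speeds; "effort": joint torques, N m; "position": TCP position; "tool_rot": TCP orientation; "force": force on the tool from outside, world axes, zero at the start; "torque": the same for the moment, N m; "opening": finger opening in m.
Only numpy, scipy, OpenCV 4.12 (cv2) and the standard library are available. Lean on these libraries where they do the work, as an engineer would, in place of code of your own. Each camera call takes 0.05 s, during which the arm holds its last target. There are 200 camera calls.

### The job

Hook the steel tray over the equipment rail, between the rail clamp and the hose bracket and with its box on the robot's side, so that it first rides on the tooth under its middle. Then slide it along the rail until the tooth drops into the rail's locating notch, and leave it hanging fully down on the rail; leave the plain dish, the small jars and the tape roll where they stand.

Things in the scene. Friction and masses are not known exactly. Their poses are not given: they have to be found in the camera images.
- tray_grip (a point): Centre of the hooked tray's grip, the part to take hold of: an upright steel bar 10 mm thick (x), 44 mm wide (y), rising 26 mm above this point out of the middle of the back plate; free in front, behind and above. 170 mm above the tray's underside. Tray axes: z up, y across its width, x from the open box towards the hooks (away from the robot at the start, give or take 0.35 rad).
- tray_hook (a point): Middle of the hook mouth, 8.5 mm to +x of and 34 mm below tray_grip, level with the underside of the hook bridges. Two hooks, straps 30 mm wide centred 40 mm either side in y: bridges 6 mm thick; 13 mm (x) between back plate and lip; lips 4 mm thick, square, reach 22 mm below this point. Under a middle strap, at x = y = 0, a square tooth 12 mm long (y), 9 mm wide, reaches 7 mm below.
- tray_floor (a point): Middle of the floor of the hooked tray's open box, 55.5 mm to -x of the hook mouth; same axes as the tray. When the tray hangs freely on the rail it droops forward by about 0.1 rad.
- tray: The hooked steel tray, about 0.32 kg (varies), standing upright at the start. Origin on its underside, 136 mm below tray_hook. Open box 120 mm wide (y 60 mm either side), 90 mm front to back, 60 mm high, its front face at x = -100 mm; at the back a 4 mm plate (x -10.5 to -6.5 mm) 120 mm wide and 142 mm high that carries grip and hooks.
- rail_top (a point): Top edge of the equipment rail midway between its posts (258 mm away), 215 to 240 mm up. Level flat steel bar 10 mm thick (x), 30 mm high, along y. x is square to it and points away from the robot; front face 5 mm to -x. In the top edge is one square notch, 16 mm long, 9 mm deep, through the bar's whole thickness; it may lie anywhere up to 70 mm to either side of this point.
- bracket: Hose bracket near the other end of the rail, 185 to 205 mm from its middle: an aluminium block 44 mm long along the rail with two bent steel hooks on the side away from the robot. Origin at the rail's top edge, in mid-block. Fixed.
- dish: Plain open steel dish without hooks, 100 x 130 x 55 mm, loose; stands beside the hooked tray. Origin: centre of its underside.
- vial_a: Amber glass jar, 48 mm across, 62 mm high, standing low under the rail. Origin: centre of its underside.
- vial_b: Clear glass jar, 48 mm across, 62 mm high, standing in front of the rail. Origin: centre of its underside.
- tape: Roll of white tape lying flat, 84 mm across, 25 mm high, under the rail. Origin: centre of its underside.
- clamp: Rail clamp near one end of the rail: an aluminium block 44 mm long along the rail (y), 37 mm deep (x), with a round pole socket reaching 46 mm above the rail and a black star knob below. Origin at the rail's top edge, in mid-block, 185 to 205 mm from rail_top. Fixed. Clamp and bracket may change ends.
Mind the look-alikes: they are no part of the job. What is shaped like the tray but green, orange or red is not meant.

How it is judged:
By the outcome, as a careful person would: the job done as asked, in the order asked, and still so for the second after the job is handed in, with the robot touching nothing.
It also fails if it takes over 61 s, if anything falls off the work surface, if the arm or the gripper's body presses on something with over 40 N, if the wrist force passes 120 N, or if a joint passes its speed limit or range.

## Working session

There is one attempt and no reset: what is moved stays moved. The work goes in short steps, Python scripts to look and compute and a tool call to move; the robot and the scene stay as the last step left them, time stands still between calls to the robot, and variables do not carry over. Pictures are saved under pics/ and viewed, about 8 in all and at most 12, crops included, and the job is handed in when it is done.

Besides the shell and the picture viewer there is one more tool, called after "Call:" as name(argument=value, ...) on one line, values as JSON. play_rows: Moves the arm, as the interface text tells. Its arguments: {"type":"object","properties":{"motion":{"type":"array"}},"required":["motion"]}

```bash
mkdir -p pics; ls
cat > h.py <<'E'
import numpy as np, cv2
from bench import sense,get_image,camera_model
def cam(n):
    m=camera_model(n); f=210/np.tan(np.radians(m['vertical_fov'])/2)
    return f,m['cx'],m['cy'],np.array(m['R']),np.array(m['t'])
def ray(n,u,v):
    f,cx,cy,R,t=cam(n); d=R.T@np.array([(u-cx)/f,(v-cy)/f,1.]); return -R.T@t,d
def atz(n,u,v,z):
    c,d=ray(n,u,v); return c+d*(z-c[2])/d[2]
def proj(n,X):
    f,cx,cy,R,t=cam(n); p=R@np.array(X)+t; return np.array([f*p[0]/p[2]+cx,f*p[1]/p[2]+cy])
def tri(ps,pt):
    c1,d1=ray('scene',*ps);c2,d2=ray('top',*pt)
    s=np.linalg.lstsq(np.c_[d1,-d2],c2-c1,rcond=None)[0]
    a,b=c1+d1*s[0],c2+d2*s[1]; return (a+b)/2,np.linalg.norm(a-b)
def save(n,name,crop=None,k=1):
    im=get_image(n)[:,:,::-1]
    cv2.imwrite('pics/raw_'+name,im)
    if crop: x0,y0,x1,y1=crop; im=im[y0:y1,x0:x1]
    cv2.imwrite('pics/'+name,cv2.resize(im,None,fx=k,fy=k,interpolation=cv2.INTER_CUBIC))
E
python3 - <<'E'
from h import *
a=get_image('scene')[:,:,::-1];b=get_image('top')[:,:,::-1]
cv2.imwrite('pics/raw_s0.png',a);cv2.imwrite('pics/raw_t0.png',b)
for n,i in(('s0',a),('t0',b)): cv2.imwrite(f'pics/{n}.png',cv2.resize(i,(800,600),interpolation=cv2.INTER_CUBIC))
for n in('scene','top'):
    m=camera_model(n);print(n,m['vertical_fov'],m['cx'],m['cy'],-np.array(m['R']).T@m['t'],np.round(m['R'],2))
print(sense())
E
```

```text
pics
scene 55.18645875950521 282.2161221129563 209.30411512132306 [ 1.12534917 -0.41331413  0.81056341] [[ 0.61  0.79 -0.01]
 [ 0.51 -0.4  -0.76]
 [-0.6   0.46 -0.65]]
top 54.82408942651157 277.73500847031215 212.38012961994357 [0.36278398 0.01746902 1.12285871] [[-0.01 -1.    0.01]
 [-0.98  0.01 -0.19]
 [ 0.19 -0.01 -0.98]]
{'clock': 0.1, 'joint_pos': array([-1.32509747e+00,  2.45718298e-01,  1.55891466e+00,  4.44230702e-06,
        1.33865565e+00, -1.74084390e-01]), 'joint_velocities': array([-0.00064515, -0.00321209, -0.00303702,  0.00057579, -0.00027643,
       -0.00177686]), 'effort': array([ 2.55885800e-05, -4.30672324e+01, -3.27128756e+01, -1.69344021e-04,
        2.83867666e-03,  1.23369526e-05]), 'position': array([ 0.26483801, -0.59318742,  0.30289486]), 'tool_rot': array([ 0.89578551,  1.38030333, -0.89388049]), 'force': array([-0.22862589, -0.03167158, -0.12661975]), 'torque': array([-0.0215835 , -0.06149997, -0.04543256]), 'opening': 0.08548281407680403}
```

View pics/s0.png

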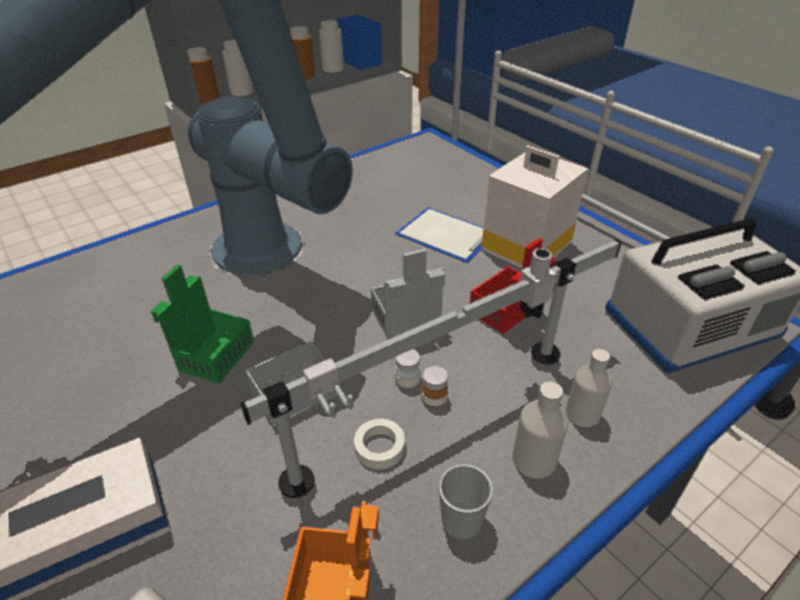

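View pics/t0.png

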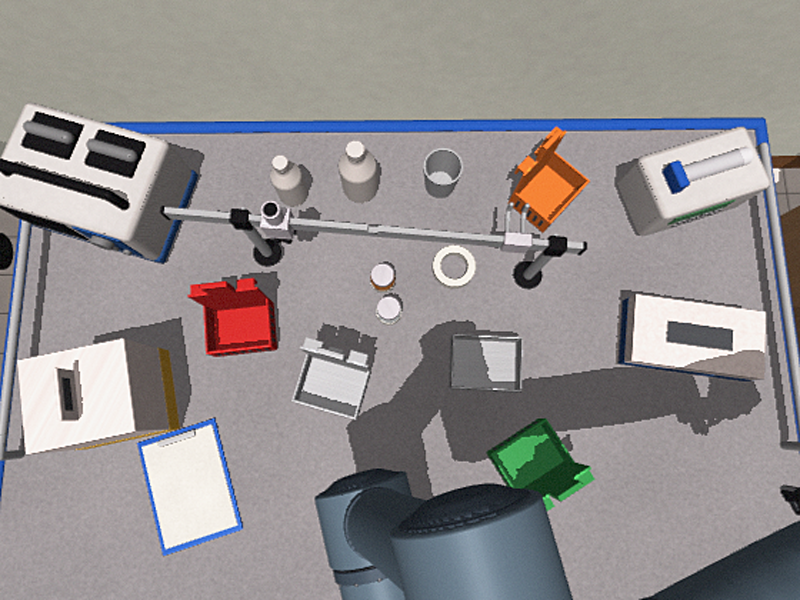

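The steel tray is at scene (408,295) and top (335,375) in the 800x600 views. The red one (scene 500,300), the green one (200,325) and the orange one (340,560) are look-alikes, and the hookless grey box at top (487,360) is the dish. The rail runs from the clamp at top (272,220) to the bracket at (518,238). A notch candidate is at top (372,228), scene (463,318). I'll enlarge these.

Run:
```python
import cv2,numpy as np
s=cv2.imread('pics/raw_s0.png');t=cv2.imread('pics/raw_t0.png')
def c(i,x,y,w,h,k): return cv2.resize(i[y:y+h,x:x+w],None,fx=k,fy=k,interpolation=cv2.INTER_CUBIC)
a=np.hstack([c(s,255,170,66,60,6)[:360,:396],c(t,202,225,66,60,6)[:360,:396]])
b=np.hstack([c(s,290,200,66,38,6),c(t,230,140,66,38,6)])
cv2.imwrite('pics/c1.png',np.vstack([a,b]))
```

```text
(no output)
```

View pics/c1.png

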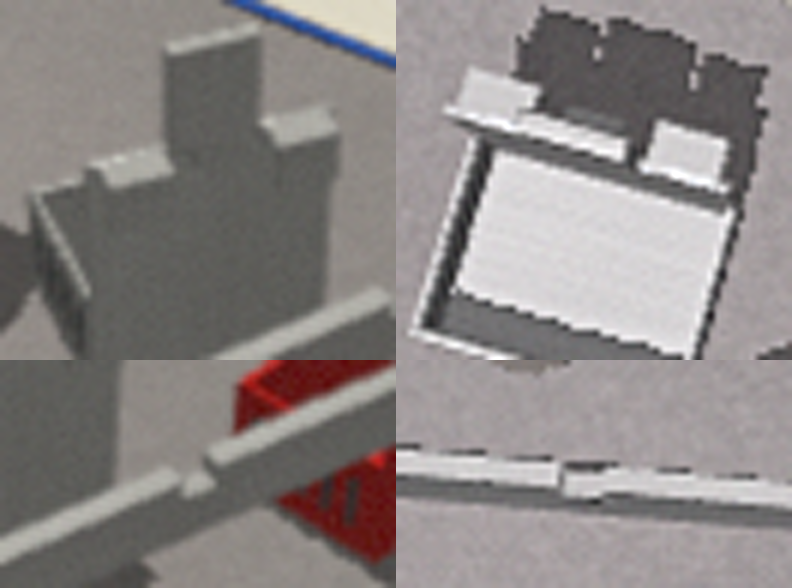

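The crop confirms it: grey steel, one upright grip and two hook bridges with the box in front. The notch is clear in both views. Next I fit the tray pose and the rail.

```bash
cat > fit.py <<'E'
from h import *
from scipy.optimize import least_squares
A=lambda u,v:(255+u/6,170+v/6); B=lambda u,v:(202+(u-396)/6,225+v/6)
C=lambda u,v:(290+u/6,200+(v-360)/6); D=lambda u,v:(230+(u-396)/6,140+(v-360)/6)
obs=[('top',B(468,70),(10.5,55,142)),('top',B(541,95),(10.5,25,142)),('top',B(658,120),(10.5,-25,142)),('top',B(728,145),(10.5,-55,142)),
('top',B(412,330),(-100,60,60)),('top',B(522,107),(-3.5,22,196)),('top',B(630,137),(-3.5,-22,196)),('top',B(515,125),(-13.5,22,196)),('top',B(627,160),(-13.5,-22,196)),
('scene',A(167,55),(-3.5,-22,196)),('scene',A(260,40),(-3.5,22,196)),('scene',A(168,42),(-13.5,-22,196)),('scene',A(257,25),(-13.5,22,196)),
('scene',A(103,188),(10.5,-55,142)),('scene',A(172,172),(10.5,-25,142)),('scene',A(275,148),(10.5,25,142)),('scene',A(338,133),(10.5,55,142))]
def W(p,q):
    c,s=np.cos(p[2]),np.sin(p[2]);q=np.array(q)/1000
    return [p[0]+c*q[0]-s*q[1],p[1]+s*q[0]+c*q[1],q[2]]
r=lambda p:np.concatenate([proj(n,W(p,q))-uv for n,uv,q in obs])
o=least_squares(r,[.4,.1,0],loss='soft_l1');print('tray origin',o.x,'grip',W(o.x,(-8.5,0,170)));print(np.round(r(o.x).reshape(-1,2),1).tolist())
print('notch +y',tri(C(211,461),D(560,474)),'-y',tri(C(176,475),D(604,480)))
print('ends +y',tri((617*.7,243*.7),(166*.7,210*.7)),'-y',tri((246*.7,408*.7),(585*.7,245*.7)))
for n,s,t in(('clamp',(541,258),(272,212)),('bracket',(322,368),(518,236))):print(n,tri(np.array(s)*.7,np.array(t)*.7))
E
python3 fit.py
```

```text
tray origin [ 0.47038355  0.11603057 -0.2917919 ] grip [np.float64(0.46224285013082184), np.float64(0.11847575671990018), np.float64(0.17)]
[[0.2, -0.9], [-0.2, -1.7], [-0.0, -0.2], [0.1, -0.9], [-0.7, 0.2], [-0.4, -0.5], [-0.1, -0.1], [-0.6, 0.7], [-0.9, 0.2], [-0.6, 0.1], [-0.3, -1.0], [-2.1, 0.1], [-1.3, -0.6], [0.3, 0.3], [-0.5, 0.3], [-0.2, 0.0], [-0.4, 0.0]]
notch +y (array([0.66245506, 0.05736443, 0.22867368]), np.float64(0.0017423262719024534)) -y (array([0.66029347, 0.04115715, 0.22906222]), np.float64(0.003480373757914729))
ends +y (array([0.69568626, 0.38562511, 0.2281621 ]), np.float64(0.004435628179556655)) -y (array([ 0.62971159, -0.29106611,  0.22840582]), np.float64(0.0041939943560449265))
clamp (array([0.67589248, 0.20447156, 0.26705857]), np.float64(0.002697961928568077))
bracket (array([ 0.64152393, -0.18214957,  0.24076881]), np.float64(0.0020261983694537557))
```

```bash
cat > st.py <<'E'
from h import *
from scipy.spatial.transform import Rotation as Ro
def st():
    s=sense();M=Ro.from_rotvec(s['tool_rot']).as_matrix();z=M[:,2]
    print('t',round(s['clock'],2),'p',np.round(s['position']*1e3,1),'x',np.round(M[:,0],3),'jaw yaw',round(float(np.arctan2(z[1],z[0])),4),'F',np.round(s['force'],1),'M',np.round(s['torque'],2),'op',round(s['opening']*1e3,1),'j',np.round(s['joint_pos'],2))
if __name__=='__main__': st()
E
python3 st.py
```

```text
t 0.1 p [ 264.8 -593.2  302.9] x [-0.     0.002 -1.   ] jaw yaw -1.151 F [-0.2 -0.  -0.1] M [-0.02 -0.06 -0.05] op 85.5 j [-1.33  0.25  1.56  0.    1.34 -0.17]
```

Call:
play_rows(motion=[[[85, 8, 47, 15, 0.06], [85, 13, 48, 15, 0.06], [85, 13, 48, 0, 0.06], [85, 13, 48, 0, 0.06], [85, 13, 48, 0, 0.06]]])

```text
clock: 0.6
position: [0.3224, -0.3525, 0.3268]
tool_rot: [0.669, 1.477, -0.658]
force: [0.6, 0.1, 0.2]
opening: 0.0848
```

Call:
play_rows(motion=[[[85, 13, 48, 0, 0.06], [85, 13, 48, 0, 0.06], [85, 13, 48, 0, 0.06], [85, 13, 48, 0, 0.06], [85, 13, 48, 0, 0.06]]])

```text
clock: 1.1
position: [0.3846, -0.1104, 0.3251]
tool_rot: [0.428, 1.54, -0.418]
force: [0.8, -0.4, -0.5]
opening: 0.0849
```

Call:
play_rows(motion=[[[85, 13, 48, 0, 0.06], [85, 13, 48, 0, 0.06], [85, 13, 48, 0, 0.06], [85, 13, 40, 0, 0.06], [85, 0, 0, 0, 0]]])

```text
clock: 1.6
position: [0.4345, 0.0815, 0.3243]
tool_rot: [0.225, 1.57, -0.216]
force: [-0.8, -0.3, -0.3]
opening: 0.0853
```

```bash
python3 st.py
```

```text
t 1.6 p [434.5  81.5 324.3] x [-0.009  0.007 -1.   ] jaw yaw -0.2805 F [-0.8 -0.3 -0.3] M [ 0.    0.05 -0.  ] op 85.3 j [-0.07 -0.28  2.04  0.01  1.39  0.2 ]
```

Call:
play_rows(motion=[[[85, 27.7, 37, 0, -0.011], [70, 0, 0, -30, 0], [60, 0, 0, 0, 0]]])

```text
clock: 1.9
position: [0.462, 0.1205, 0.2927]
tool_rot: [0.232, 1.57, -0.224]
force: [-1.5, 0.3, -1.0]
opening: 0.0605
```

Run:
```python
from h import *
from st import st
st();a=get_image('scene')[:,:,::-1];b=get_image('top')[:,:,::-1]
c=lambda i,x,y,w,h,k:cv2.resize(i[y:y+h,x:x+w],None,fx=k,fy=k,interpolation=cv2.INTER_CUBIC)
cv2.imwrite('pics/c2.png',np.hstack([c(a,245,130,88,110,4.5),c(b,190,190,88,110,4.5)]))
```

```text
t 1.9 p [462.  120.5 292.7] x [-0.01   0.006 -1.   ] jaw yaw -0.29 F [-1.5  0.3 -1. ] M [-0.04  0.06  0.03] op 60.5 j [ 0.01 -0.16  1.99  0.01  1.31  0.3 ]
```

View pics/c2.png

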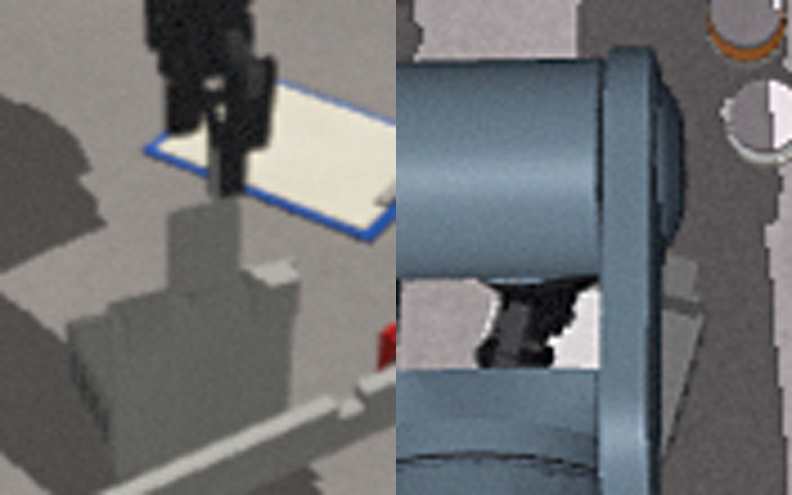

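The scene crop shows the closing fingers right above the grip at about (230,200). I'll descend and close.

Call:
play_rows(motion=[[[60, 0, -2, -35, 0], [60, 0, 0, -30, 0], [40, 0, 0, 0, 0], [20, 0, 0, 0, 0], [0, 0, 0, 0, 0]]])

```text
clock: 2.5
position: [0.468, 0.114, 0.2409]
tool_rot: [0.24, 1.545, -0.227]
force: [-0.2, -0.8, -0.0]
opening: 0.017
```

Call:
play_rows(motion=[[[0, 0, 0, 0, 0], [0, 0, 0, 0, 0], [0, 0, 0, 0, 0]]])

```text
clock: 2.8
position: [0.4689, 0.1137, 0.2437]
tool_rot: [0.241, 1.541, -0.227]
force: [0.5, 0.4, -4.0]
opening: 0.0087
```

```bash
python3 st.py
```

```text
t 2.8 p [468.9 113.7 243.7] x [ 0.018  0.006 -1.   ] jaw yaw -0.2989 F [ 0.5  0.4 -4. ] M [-0.02 -0.09  0.01] op 8.7 j [-0.   -0.1   2.04  0.01  1.19  0.3 ]
```

Call:
play_rows(motion=[[[30, 0, 0, 0, 0], [30, 0, 0, 0, 0], [30, -4, 3, -9, 0], [30, -2, 2, -8, 0], [20, 0, 0, 0, 0]]])

```text
clock: 3.3
position: [0.4638, 0.1192, 0.2275]
tool_rot: [0.241, 1.536, -0.226]
force: [0.0, 0.0, -0.9]
opening: 0.02
```

```bash
python3 st.py
```

```text
t 3.3 p [463.8 119.2 227.5] x [ 0.023  0.006 -1.   ] jaw yaw -0.2987 F [ 0.   0.  -0.9] M [-0.11 -0.09  0.01] op 20.0 j [ 0.01 -0.09  2.06  0.01  1.15  0.31]
```

Call:
play_rows(motion=[[[5, 0, 0, 0, 0], [0, 0, 0, 0, 0], [0, 0, 0, 0, 0]]])

```text
clock: 3.6
position: [0.4636, 0.1192, 0.2266]
tool_rot: [0.24, 1.536, -0.226]
force: [1.8, -1.3, 0.8]
opening: 0.0091
```

Call:
play_rows(motion=[[[0, 0, 0, 10, 0], [0, 0, 0, 15, 0], [0, 0, 0, 0, 0]]])

```text
clock: 3.9
position: [0.4622, 0.1192, 0.2514]
tool_rot: [0.24, 1.541, -0.227]
force: [0.9, 1.1, -3.6]
opening: 0.0094
```

```bash
python3 st.py
```

```text
t 3.9 p [462.2 119.2 251.4] x [ 0.018  0.006 -1.   ] jaw yaw -0.2985 F [ 0.9  1.1 -3.6] M [-0.03 -0.13 -0.01] op 9.4 j [ 0.01 -0.12  2.04  0.01  1.2   0.31]
```

Lifted cleanly (about 3.6 N). I'll raise it clear of the rail and turn it parallel.

Call:
play_rows(motion=[[[0, 0, 0, 25, 0.03], [0, 0, 0, 28, 0.04], [0, 0, -5, 28, 0.04], [0, 10, -10, 28, 0.04], [0, 20, -10, 18, 0.04]]])

```text
clock: 4.4
position: [0.4869, 0.0948, 0.376]
tool_rot: [0.084, 1.569, -0.071]
force: [0.2, 0.2, -3.9]
opening: 0.0094
```

Call:
play_rows(motion=[[[0, 25, -15, 5, 0.02], [0, 28, -15, 5, 0], [0, 28, -15, 0, 0], [0, 20, -10, 0, 0], [0, 0, 0, 0, 0]]])

```text
clock: 4.9
position: [0.5927, 0.0365, 0.3872]
tool_rot: [0.068, 1.567, -0.054]
force: [-1.4, 0.7, -4.7]
opening: 0.009
```

```bash
python3 st.py
```

```text
t 4.9 p [592.7  36.5 387.2] x [ 0.004  0.008 -1.   ] jaw yaw -0.0778 F [-1.4  0.7 -4.7] M [-0.02  0.06 -0.02] op 9.0 j [-0.13  0.06  1.62  0.01  1.47 -0.06]
```

Call:
play_rows(motion=[[[0, 20, -5, 0, -0.01], [0, 20, -6, -6, -0.01], [0, 15, -5, -6, 0], [0, 0, 0, -4, 0], [0, 0, 0, 0, 0]]])

```text
clock: 5.4
position: [0.6467, 0.0213, 0.3657]
tool_rot: [0.086, 1.576, -0.069]
force: [0.1, 0.2, -4.1]
opening: 0.0093
```

Run:
```python
from h import *
from st import st
st();a=get_image('scene')[:,:,::-1];b=get_image('top')[:,:,::-1]
cv2.imwrite('pics/raw_s3.png',a);cv2.imwrite('pics/raw_t3.png',b)
c=lambda i,x,y,w,h,k:cv2.resize(i[y:y+h,x:x+w],None,fx=k,fy=k,interpolation=cv2.INTER_CUBIC)
cv2.imwrite('pics/c3.png',np.hstack([c(a,230,120,130,120,5)[:, :],])[:600,:])
print(proj('scene',[.659,.0194,.2285]),proj('top',[.659,.0194,.2285]))
```

```text
t 5.4 p [646.7  21.3 365.7] x [-0.006  0.011 -1.   ] jaw yaw -0.0983 F [ 0.1  0.2 -4.1] M [-0.01 -0.04  0.04] op 9.3 j [-0.14  0.2   1.5   0.01  1.45 -0.05]
[310.49855941 223.38935653] [273.48721328 160.097693  ]
```

View pics/c3.png

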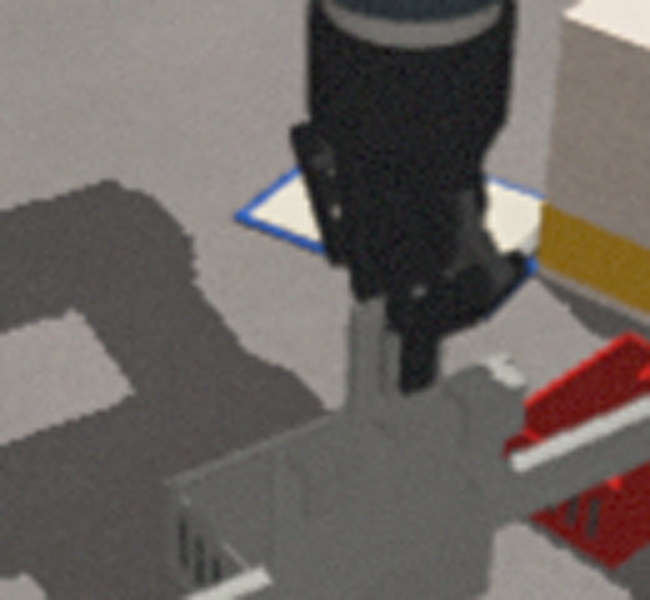

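The tray is above the rail, but the tray's shadow hides the rail top. I'll stretch the contrast on the stored frames.

Run:
```python
from h import *
a=cv2.imread('pics/raw_s3.png');b=cv2.imread('pics/raw_t3.png')
def c(i,x,y,w,h,k):
    g=cv2.cvtColor(i[y:y+h,x:x+w],cv2.COLOR_BGR2GRAY);g=cv2.GaussianBlur(cv2.resize(g,None,fx=k,fy=k,interpolation=cv2.INTER_CUBIC),(0,0),2).astype(float)
    return np.clip((g-70)*255/60,0,255).astype('uint8')
cv2.imwrite('pics/c4.png',np.hstack([c(a,260,175,80,80,6),c(b,240,120,53,80,6)]))
```

```text
(no output)
```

View pics/c4.png

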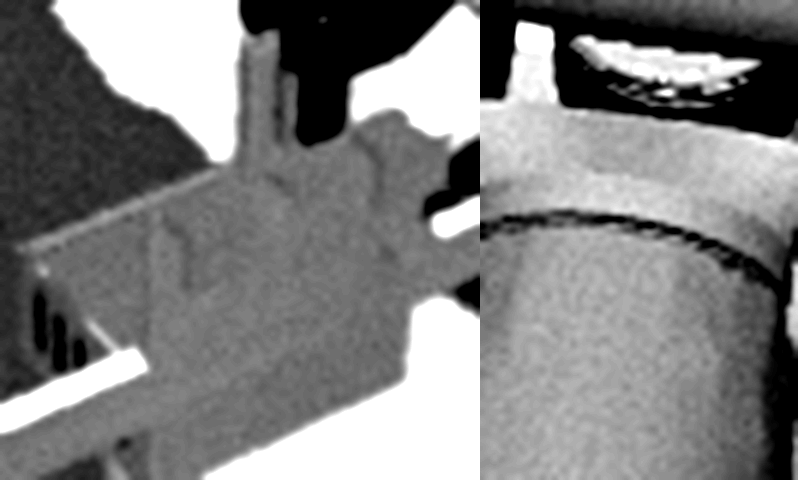

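The rail crosses in front of the back plate, so the box is on the robot's side and the lips are above the rail. Next I refine the tray's x/y from visible corners (box rim (25,245), plate bottom (405,380), bridge (448,150) in the crop).

```bash
cat > pred.py <<'E'
from h import *
from scipy.spatial.transform import Rotation as Ro
from scipy.optimize import least_squares
# tray pose rel. tool at the grasp: upright, yaw -.2985
def rot(v): return Ro.from_rotvec(v)
s0p=np.array([463.6,119.2,226.6]); R0=rot([0.24,1.536,-0.226]); T0=Ro.from_euler('z',-.2985)
off=R0.inv().apply(np.array([463.6+1.25-1.25*0,119.2+.3,170])-s0p); rel=R0.inv()*T0
def tray(s=None):
    s=s or sense(); R=rot(s['tool_rot']); Rt=R*rel
    return s['position']*1e3+R.apply(off),Rt      # grip point (mm), orientation
def pt(g,Rt,q): return (g+Rt.apply(np.array(q)-[-8.5,0,170]))/1e3   # q in tray frame mm (origin underside)
def rail_x(y,x0=662.): return x0+(y-49.3)*.0975
if __name__=='__main__':
    g,Rt=tray();h=pt(g,Rt,(0,0,136))*1e3
    print('grip',g.round(1),'hook',h.round(1),'rot',Rt.as_rotvec().round(3),'rail x there',round(rail_x(h[1]),1),'tooth bottom-rail',round(h[2]-7-228.7,1))
E
python3 - <<'E'
from pred import *
g,Rt=tray();h=pt(g,Rt,(0,0,136))*1e3;print(h.round(1),Rt.as_rotvec().round(3),'rail x',rail_x(h[1]))
P=lambda u,v:np.array([260+u/6,175+v/6])
obs=[(P(25,245),(-100,-60,60)),(P(405,380),(-6.5,60,0)),(P(448,150),(10.5,55,142))]
f=lambda d:np.concatenate([proj('scene',pt(g+[d[0],d[1],0],Rt,q))-uv for uv,q in obs])
print(f([0,0]).round(1));o=least_squares(f,[0,0]);print(o.x,f(o.x).round(1))
E
```

```text
[654.   21.1 276. ] [-0.001  0.026 -0.099] rail x 659.2476079172721
[-2.  -1.5 -1.1 -0.4  0.3 -3.4]
[ 5.57713452 -2.11416576] [-1.4  0.1 -0.2  1.3  1.4 -1.7]
```

Kinematics and image disagree by about 5 mm, so I'll find the rail by touch. At this height the back plate meets the rail's front face when pushed along +x.

Call:
play_rows(motion=[[[0, 1.5, 0, 0, 0], [0, 1.5, 0, 0, 0], [0, 1, 0, 0, 0], [0, 0, 0, 0, 0]]])

```text
clock: 5.9
position: [0.65, 0.0223, 0.3687]
tool_rot: [0.084, 1.572, -0.068]
force: [0.1, -0.1, -4.5]
opening: 0.0091
```

```bash
python3 st.py; python3 pred.py
```

```text
t 5.9 p [650.   22.3 368.7] x [-0.002  0.011 -1.   ] jaw yaw -0.0971 F [ 0.1 -0.1 -4.5] M [-0.03 -0.07 -0.02] op 9.1 j [-0.14  0.2   1.49  0.01  1.45 -0.05]
grip [649.8  22.8 312.1] hook [657.5  22.  277.9] rot [-0.001  0.024 -0.098] rail x there 659.3 tooth bottom-rail 42.2
```

Call:
play_rows(motion=[[[0, 1, 0, -1, 0], [0, 1, 0, -1, 0], [0, 1, 0, -1, 0]]])

```text
clock: 6.2
position: [0.6522, 0.0224, 0.3661]
tool_rot: [0.084, 1.576, -0.068]
force: [-4.9, -0.1, -1.3]
opening: 0.0091
```

```bash
python3 st.py; python3 pred.py
```

```text
t 6.2 p [652.2  22.4 366.1] x [-0.006  0.011 -1.   ] jaw yaw -0.0971 F [-4.9 -0.1 -1.3] M [-0.02  0.99 -0.06] op 9.1 j [-0.14  0.21  1.48  0.01  1.45 -0.05]
grip [651.8  23.  309.5] hook [659.4  22.2 275.3] rot [-0.001  0.027 -0.098] rail x there 659.4 tooth bottom-rail 39.6
```

Contact is at TCP x = 652.2 (-4.9 N). I'll back off 2.5 mm so the mouth is centred, then lower in guarded steps.

Call:
play_rows(motion=[[[0, -2.5, 0, -1, 0], [0, 0, 0, -8, 0], [0, 0, 0, -8, 0], [0, 0, 0, -1, 0]]])

```text
clock: 6.6
position: [0.6502, 0.0223, 0.346]
tool_rot: [0.084, 1.573, -0.068]
force: [-0.6, 0.3, -5.1]
opening: 0.0095
```

```bash
python3 st.py; python3 pred.py
```

```text
t 6.6 p [650.2  22.3 346. ] x [-0.003  0.011 -1.   ] jaw yaw -0.0971 F [-0.6  0.3 -5.1] M [ 0.05 -0.12 -0.01] op 9.5 j [-0.14  0.22  1.51  0.01  1.42 -0.05]
grip [649.9  22.9 289.4] hook [657.6  22.1 255.2] rot [-0.001  0.025 -0.098] rail x there 659.3 tooth bottom-rail 19.5
```

Call:
play_rows(motion=[[[0, -0.7, 0, -3, 0], [0, 0, 0, -3, 0], [0, 0, 0, -2, 0], [0, 0, 0, -2, 0]]])

```text
clock: 7.0
position: [0.6496, 0.0223, 0.3346]
tool_rot: [0.085, 1.573, -0.068]
force: [0.2, 1.0, -4.8]
opening: 0.0093
```

```bash
python3 st.py; python3 pred.py
```

```text
t 7.0 p [649.6  22.3 334.6] x [-0.003  0.011 -1.   ] jaw yaw -0.0971 F [ 0.2  1.  -4.8] M [-0.02 -0.09  0.02] op 9.3 j [-0.14  0.22  1.53  0.01  1.4  -0.05]
grip [649.3  22.8 278. ] hook [656.9  22.  243.8] rot [-0.001  0.025 -0.098] rail x there 659.3 tooth bottom-rail 8.1
```

Call:
play_rows(motion=[[[0, 0, 0, -2.5, 0], [0, 0, 0, -2, 0], [0, 0, 0, -1.5, 0], [0, 0, 0, -1, 0]]])

```text
clock: 7.4
position: [0.6497, 0.0223, 0.3272]
tool_rot: [0.084, 1.572, -0.068]
force: [0.1, 0.6, -4.3]
opening: 0.0093
```

```bash
python3 st.py; python3 pred.py
```

```text
t 7.4 p [649.7  22.3 327.2] x [-0.003  0.011 -1.   ] jaw yaw -0.0971 F [ 0.1  0.6 -4.3] M [-0.04 -0.11  0.01] op 9.3 j [-0.14  0.23  1.53  0.01  1.38 -0.05]
grip [649.5  22.8 270.6] hook [657.1  22.  236.4] rot [-0.001  0.024 -0.098] rail x there 659.3 tooth bottom-rail 0.7
```

Call:
play_rows(motion=[[[0, 0, 0, -1.5, 0], [0, 0, 0, -1.5, 0], [0, 0, 0, -1, 0]]])

```text
clock: 7.7
position: [0.6498, 0.0223, 0.3251]
tool_rot: [0.084, 1.571, -0.068]
force: [-3.5, 0.1, 1.9]
opening: 0.009
```

```bash
python3 st.py; python3 pred.py
```

```text
t 7.7 p [649.8  22.3 325.1] x [-0.002  0.01  -1.   ] jaw yaw -0.097 F [-3.5  0.1  1.9] M [0.06 0.47 0.01] op 9.0 j [-0.14  0.23  1.54  0.01  1.38 -0.05]
grip [649.7  22.8 268.5] hook [657.3  22.  234.3] rot [-0.001  0.023 -0.098] rail x there 659.3 tooth bottom-rail -1.4
```

Tooth contact: support of about 6 N at the predicted height. I'll check visually.

```bash
cat > enh.py <<'E'
import sys
from pred import *
n=sys.argv[1]
a=get_image('scene')[:,:,::-1];cv2.imwrite(f'pics/raw_{n}.png',a)
def c(i,x,y,w,h,k,lo,hi):
    g=cv2.cvtColor(np.ascontiguousarray(i[y:y+h,x:x+w]),cv2.COLOR_BGR2GRAY);g=cv2.GaussianBlur(cv2.resize(g,None,fx=k,fy=k,interpolation=cv2.INTER_CUBIC),(0,0),2).astype(float)
    return np.clip((g-lo)*255/(hi-lo),0,255).astype('uint8')
cv2.imwrite(f'pics/{n}.png',c(a,255,175,100,75,8,60,150))
E
python3 enh.py c5
python3 - <<'E'
from pred import *
P=lambda q:((proj('scene',q)-[255,175])*8).round().tolist()
for k,y in(('notch-',41.3),('notch+',57.3),('tooth',22)): print(k,P([rail_x(y)/1e3,y/1e3,.2285]))
E
```

```text
notch- [511.0, 358.0]
notch+ [559.0, 337.0]
tooth [452.0, 384.0]
```

View pics/c5.png

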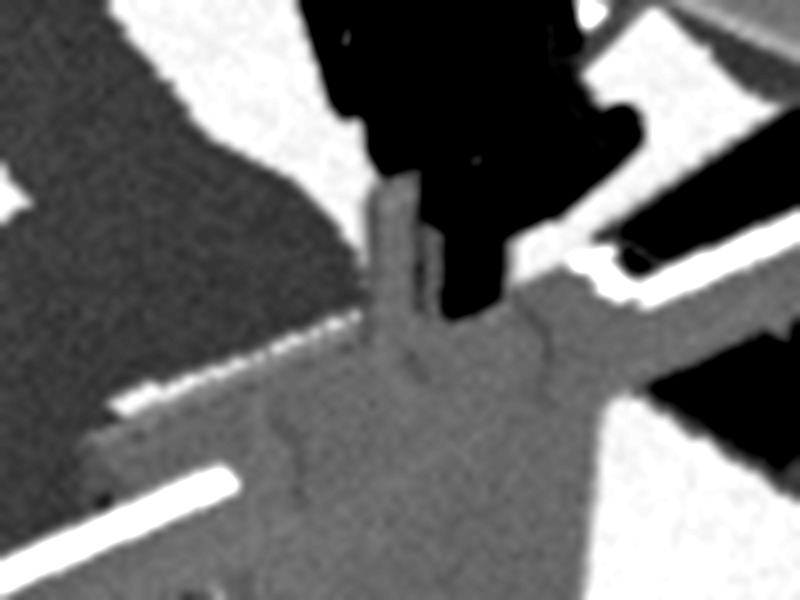

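The lips' edges at (297,470) and (547,350) lie in front of the rail and the plate behind it, so the tray is hooked with the tooth short of the notch. I'll slide towards +y.

Call:
play_rows(motion=[[[0, -0.2, 3, -0.6, 0], [0, 0.2, 3, -0.6, 0], [0, 0.3, 3, -0.6, 0], [0, 0.3, 3, -0.6, 0]]])

```text
clock: 8.15
position: [0.6516, 0.033, 0.325]
tool_rot: [0.081, 1.566, -0.073]
force: [-2.8, -4.6, 2.8]
opening: 0.0097
```

```bash
python3 st.py; python3 pred.py
```

```text
t 8.15 p [651.6  33.  325. ] x [ 0.004  0.005 -1.   ] jaw yaw -0.0982 F [-2.8 -4.6  2.8] M [-1.01  0.38 -0.04] op 9.7 j [-0.12  0.23  1.53  0.01  1.37 -0.03]
grip [651.8  33.2 268.4] hook [659.7  32.2 234.3] rot [-0.006  0.017 -0.099] rail x there 660.3 tooth bottom-rail -1.4
```

Call:
play_rows(motion=[[[0, 0, 3, -0.5, 0], [0, 0, 3, -0.5, 0], [0, 0, 2.5, -0.5, 0], [0, 0, 1.5, -0.5, 0]]])

```text
clock: 8.55
position: [0.6522, 0.0427, 0.3249]
tool_rot: [0.078, 1.563, -0.076]
force: [-3.1, -4.3, 5.1]
opening: 0.0092
```

```bash
python3 st.py; python3 pred.py
```

```text
t 8.55 p [652.2  42.7 324.9] x [ 0.007  0.001 -1.   ] jaw yaw -0.0982 F [-3.1 -4.3  5.1] M [-1.07  0.35  0.  ] op 9.2 j [-0.11  0.23  1.53  0.    1.37 -0.01]
grip [652.5  42.7 268.3] hook [660.5  41.6 234.2] rot [-0.01   0.015 -0.099] rail x there 661.2 tooth bottom-rail -1.5
```

Call:
play_rows(motion=[[[0, 0, 1.5, -0.5, 0], [0, 0, 1.2, -0.6, 0], [0, 0, 1.2, -0.6, 0], [0, 0, 1, -0.6, 0]]])

```text
clock: 8.95
position: [0.6524, 0.0465, 0.3247]
tool_rot: [0.074, 1.562, -0.08]
force: [-2.0, -5.8, 3.9]
opening: 0.0094
```

```bash
python3 st.py; python3 pred.py
```

```text
t 8.95 p [652.4  46.5 324.7] x [ 0.008 -0.004 -1.   ] jaw yaw -0.0984 F [-2.  -5.8  3.9] M [-1.17  0.41 -0.05] op 9.4 j [-0.1   0.24  1.53 -0.    1.37 -0.  ]
grip [652.8  46.3 268.1] hook [660.8  44.9 234. ] rot [-0.015  0.013 -0.099] rail x there 661.6 tooth bottom-rail -1.7
```

Call:
play_rows(motion=[[[0, 0, 1.2, -0.6, 0], [0, 0, 1.2, -0.6, 0], [0, 0, 1, -0.6, 0], [0, 0, 1, -0.6, 0]]])

```text
clock: 9.35
position: [0.6526, 0.0498, 0.3243]
tool_rot: [0.071, 1.56, -0.083]
force: [-1.4, -5.1, 2.6]
opening: 0.0092
```

```bash
python3 st.py; python3 pred.py
```

```text
t 9.35 p [652.6  49.8 324.3] x [ 0.009 -0.008 -1.   ] jaw yaw -0.0986 F [-1.4 -5.1  2.6] M [-0.82  0.19  0.06] op 9.2 j [-0.09  0.24  1.53 -0.01  1.37  0.01]
grip [653.   49.3 267.7] hook [661.   47.9 233.6] rot [-0.019  0.012 -0.099] rail x there 661.9 tooth bottom-rail -2.1
```

Call:
play_rows(motion=[[[0, 0, 1, -0.8, 0], [0, 0, 0.8, -0.8, 0], [0, 0, 0.6, -0.8, 0]]])

```text
clock: 9.65
position: [0.6517, 0.0541, 0.3187]
tool_rot: [0.074, 1.565, -0.08]
force: [-2.3, -7.0, 5.6]
opening: 0.0089
```

```bash
python3 st.py; python3 pred.py
```

```text
t 9.65 p [651.7  54.1 318.7] x [ 0.005 -0.004 -1.   ] jaw yaw -0.0981 F [-2.3 -7.   5.6] M [-0.93  0.3  -0.05] op 8.9 j [-0.09  0.24  1.54 -0.    1.36  0.01]
grip [651.9  53.8 262.1] hook [659.7  52.5 228. ] rot [-0.015  0.016 -0.099] rail x there 662.3 tooth bottom-rail -7.7
```

Dropped about 6 mm into the notch. I'll ease the side load and settle.

Call:
play_rows(motion=[[[0, 0, -1.5, -0.5, 0], [0, 0, -0.5, -1, 0], [0, 0, 0, -0.7, 0]]])

```text
clock: 9.95
position: [0.6518, 0.0535, 0.3185]
tool_rot: [0.076, 1.564, -0.076]
force: [-3.8, -3.0, 4.6]
opening: 0.0094
```

```bash
python3 st.py; python3 pred.py
```

```text
t 9.95 p [651.8  53.5 318.5] x [ 0.006 -0.001 -1.   ] jaw yaw -0.0969 F [-3.8 -3.   4.6] M [-0.02  0.44  0.1 ] op 9.4 j [-0.09  0.24  1.54 -0.    1.36  0.01]
grip [652.   53.5 261.9] hook [659.9  52.3 227.7] rot [-0.011  0.016 -0.098] rail x there 662.3 tooth bottom-rail -8.0
```

Call:
play_rows(motion=[[[14, 0, 0, 0, 0], [18, 0, 0, 0, 0], [26, 0, 0, 0, 0], [40, 0, 0, 0, 0], [50, 0, 0, 0, 0]]])

```text
clock: 10.45
position: [0.6517, 0.0537, 0.3169]
tool_rot: [0.076, 1.564, -0.077]
force: [0.4, 0.9, 0.0]
opening: 0.0497
```

```bash
python3 st.py; python3 enh.py c6
```

```text
t 10.45 p [651.7  53.7 316.9] x [ 0.005 -0.001 -1.   ] jaw yaw -0.0972 F [0.4 0.9 0. ] M [-0.02 -0.   -0.01] op 49.7 j [-0.09  0.24  1.54 -0.    1.36  0.01]
```

View pics/c6.png

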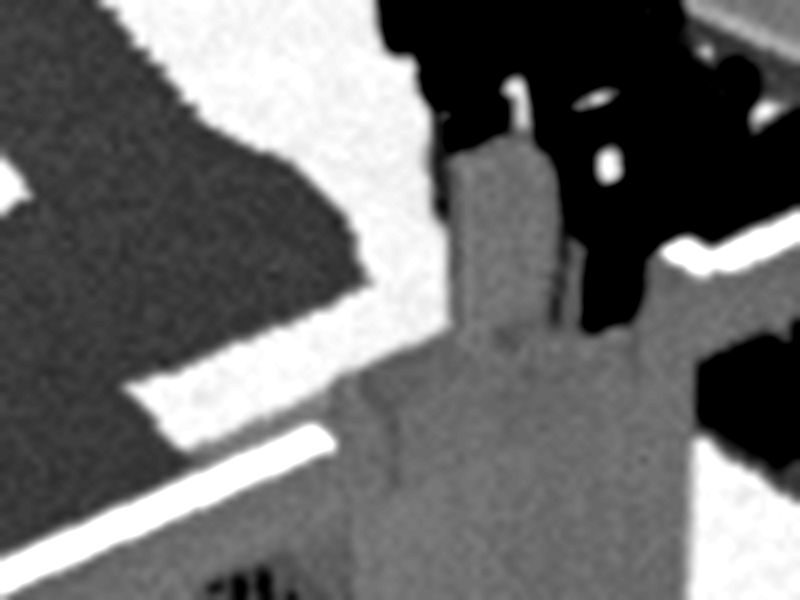

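The tray now hangs by itself between the open fingers, with the wrist force near zero. I'll withdraw straight up.

Call:
play_rows(motion=[[[55, 0, 0, 10, 0], [55, 0, 0, 25, 0], [55, 0, 0, 35, 0], [55, 0, 0, 40, 0], [60, -10, 0, 40, 0]]])

```text
clock: 11.0
position: [0.6393, 0.0537, 0.4652]
tool_rot: [0.077, 1.579, -0.076]
force: [0.7, 0.9, -0.6]
opening: 0.0603
```

Call:
play_rows(motion=[[[60, -45, 0, 5, 0], [60, -45, 0, 0, 0], [60, -45, 0, 0, 0], [60, -45, 0, 0, 0], [60, -20, 0, 0, 0]]])

```text
clock: 11.5
position: [0.435, 0.0534, 0.4842]
tool_rot: [0.076, 1.556, -0.078]
force: [-0.5, -0.2, 0.5]
opening: 0.0601
```

```bash
python3 st.py
python3 - <<'E'
from h import *
a=get_image('scene')[:,:,::-1];b=get_image('top')[:,:,::-1]
cv2.imwrite('pics/raw_s7.png',a);cv2.imwrite('pics/raw_t7.png',b)
c=lambda i,x,y,w,h,k:cv2.resize(i[y:y+h,x:x+w],None,fx=k,fy=k,interpolation=cv2.INTER_CUBIC)
top=c(b,100,120,330,160,2.42)
x=cv2.convertScaleAbs(np.hstack([c(a,165,150,230,160,2.1),c(a,265,195,80,61,5.5)[:336,:316]]),alpha=1.3)
w=x.shape[1];x=x[:336];cv2.imwrite('pics/c7.png',cv2.resize(np.vstack([x,cv2.resize(top,(w,260))]),(800,596)))
E
```

```text
t 11.5 p [435.   53.4 484.2] x [ 0.013 -0.002 -1.   ] jaw yaw -0.0976 F [-0.5 -0.2  0.5] M [-0.03  0.01 -0.  ] op 60.1 j [-0.14 -0.37  1.82 -0.    1.67 -0.04]
```

View pics/c7.png

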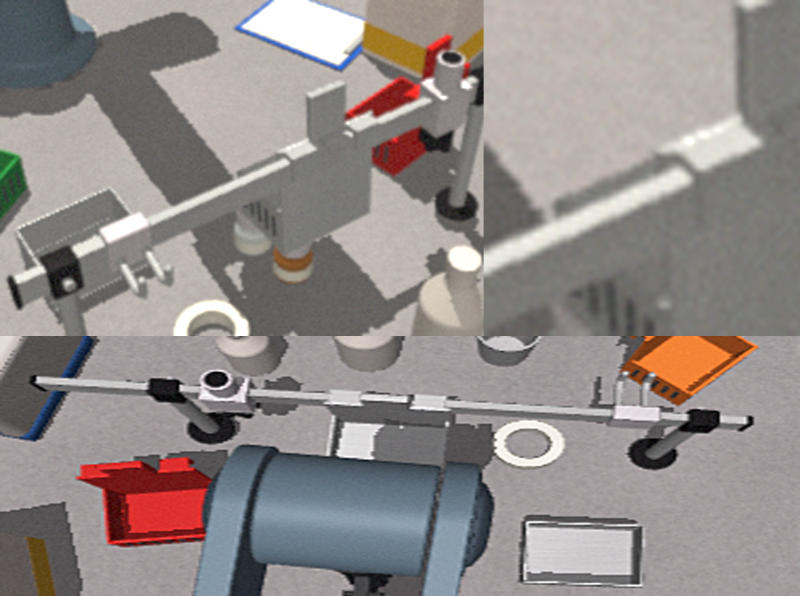

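The tray hangs on the rail, box on the robot side, between clamp and bracket, with both bridges down close on the rail. Jars, dish and tape stand in place. Last check: is it still at rest, and have the loose things moved?

Run:
```python
from h import *
a=cv2.imread('pics/raw_s7.png').astype(int)
for i in range(8): b=get_image('scene')[:,:,::-1]
d=np.abs(b.astype(int)-a).mean(2);print('tray motion',d[180:270,280:345].mean(),'bg',d[250:400,400:].mean())
s0=cv2.imread('pics/raw_s0.png',0);s7=cv2.imread('pics/raw_s7.png',0);t0=cv2.imread('pics/raw_t0.png',0);t7=cv2.imread('pics/raw_t7.png',0)
def m(i,j,x,y,w,h,n):
    r=cv2.matchTemplate(j[y-8:y+h+8,x-8:x+w+8],i[y:y+h,x:x+w],cv2.TM_CCOEFF_NORMED);_,v,_,l=cv2.minMaxLoc(r);print(n,round(v,2),l[0]-8,l[1]-8)
m(t0,t7,300,168,36,36,'tape');m(t0,t7,312,230,56,46,'dish');m(s0,s7,294,256,20,28,'amber');m(s0,s7,277,246,18,26,'clear')
```

```text
tray motion 2.0654700854700856 bg 2.0989861111111114
tape 0.92 0 0
dish 0.61 0 0
amber 0.44 8 -4
clear 0.23 -2 8
```

```bash
python3 -c "
from bench import finish_job;print(finish_job())"
```

```text
the job is handed in; nothing more can be done
None
```

I hooked the grey steel tray over the rail between the clamp and the bracket, box towards the robot. It first rode on its tooth about 30 mm short of the notch, towards the bracket. I then slid it towards the clamp until the tooth dropped in, released it and withdrew. The job was handed in at about 12 s of the 61 s allowed.

**Last checks**
- **Seating:** the tray sank 6.6 mm against the 7 mm tooth. In the final picture both bridges lie close on the rail, and later frames showed no motion beyond image noise.
- **Robot clear:** the gripper stands well away and the wrist force reads near zero.
- **Tape and dish:** both matched their original positions with no shift. The dish match was weaker (0.61).
- **Jars:** the image match was inconclusive, because the hanging tray and its shadow partly hide them. By eye in the final scene view they stand where they were, and the arm and tray stayed above them.

**Disagreement:** before hooking, the camera and the arm's own position differed by about 5 mm on where the tray was. I settled this by gently touching the back plate against the rail at about 5 N.

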